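Clear the drilling jig and hold a table leg home against its sprung plunger

TASK

The green glue pot has been left standing across the drilling jig: lift it off by its arched handle and set it down upright, wholly on the round cork mat, without dropping it, and let go of it. Then slide the table leg along the jig's channel so that its round tenon pushes the sprung brass plunger back until the leg's square shoulder is fully home against the steel stop, without ramming it, and finish while holding it pressed there, because the spring would push it out again. Leave the other things on the bench where they are.

Things in the scene. Friction and masses are not known exactly. Their poses are not given: they have to be found in the camera images.
- jig: drilling jig, fixed, place and yaw vary: plywood base 110 wide, 12 thick, x -168 to 192 mm. Origin on the bench under the channel's centre line, z up, x = direction of push from open end to stop. Channel along x, 46 wide, floor z 12, between dark wooden rails 26 wide, tops z 20, x -160 to 100. Red plunger housing 50 wide, top z 52, at x 159 to 185
- stop: steel stop on the jig (its frame is the jig's frame): two steel blocks, one each side of the channel, y 15 to 47 mm either way, tops z 56, x 100 to 135, with a 30 mm gap between them, open at the top, which takes the tenon
- stop_face (a point): point on the channel's centre line in the plane of the stop's front face, 100 mm along the jig's x from its origin, 32 mm above the bench; axes as the jig
- plunger (a joint): travel in m of the sprung brass plunger in the stop's gap: 0 = fully out, grows as pushed along the jig's x; 0.020 when the leg is home (own limit 0.025). Spring 3 N at 0, 7 N at 0.020. Its pad, a 20 mm disc, stands 10 mm behind the stop's front face when out
- plunger_tip (a point): centre of the plunger's front pad face, 32 mm above the bench, x along the push
- leg_center (a point): centre (half-way up) of the leg's square block: pale pine, 90 mm long (x), 40 x 40, with a round tenon 20 diameter, 30 long at the +x end. Lies loose in the channel, x along the jig's x, tenon towards the stop, 0.10 kg; centre 32 mm above the bench, top 52. It stands 32 mm proud of the rails: grip it across its 40 mm width from above or push its rear (-x) face
- leg_shoulder (a point): centre of the leg's square shoulder (the +x face of the block, around the tenon), 45 mm along the leg's x from leg_center, same axes; at the stop it coincides with stop_face
- leg: the table leg; origin under the centre of the square block, on the channel floor
- pot_grip (a point): middle of the pot's handle bar: dark wooden bar 15 mm diameter, 68 mm long along the point's x (horizontal), 118 mm above the pot's foot, carried by thin wire at both ends (wires 78 mm apart); the lid is 41 mm below the bar's centre, so fingers can pinch the bar from above
- pot_foot (a point): centre of the underside of the glue pot; z is the pot's upward axis
- pot: closed green glue pot with steel lid and arched handle, 72 mm across (lid 76 mm), 126 mm tall over the handle, 0.25 to 0.5 kg; stands on the jig's rails (20 mm above the bench) between leg and stop. Origin at its foot centre
- mat: round cork mat, 130 mm diameter, 4 mm thick, fixed flat on the bench to the left or right of the jig; origin at the centre of its underside, on the bench
- jar: glass jar with yellow cap, 64 mm across, 85 mm tall; loose, leave alone (origin at its underside)
- spare: second, finished table leg like the first, lying at the back; loose, leave alone (origin at its underside)
- mallet: wooden mallet, 0.27 m long, lying at the back; loose, leave alone (origin at its underside)
- brush: brush lying at the back; loose, leave alone (origin at its underside)
- driver: screwdriver lying on the right; loose, leave alone (origin at its underside)
- tape: yellow tape measure on the left; loose, leave alone (origin at its underside)
Not all that is in view belongs to the job. What is shaped like the leg but pink is not meant.

How it is judged:
By the outcome, as a careful person would: the job done as asked, in the order asked, and still so for the second after the job is handed in, while the arm keeps its last pose, push and grip.
It also fails if it takes over 64 s, if anything falls off the work surface, if the arm or the gripper's body presses on something with over 40 N, if the wrist force passes 120 N, or if a joint passes its speed limit or range.

ROBOT

A 6-joint arm with a two-finger parallel gripper is mounted at the origin on the work surface. World frame = base frame: x ahead of the robot, y to its left, z up, the work surface at z = 0. Lengths are in mm, angles in rad, forces in N, time in s.
With the tool pointing down it reaches from about 350 to 975 mm from the base axis. Payload 7.1 kg.
Tool frame: the origin (TCP) lies at the very end of the fingers, on their centre line; the grasp point (between the pads) lies 19 mm behind it; y points along the fingers, z is the direction in which the jaws open and shut, and the axes are right-handed (so a half turn about y gives the same grasp; the last joint's range is limited). The gripper opens to 88 mm and grips with 3 to 60 N. Pads are 20 mm wide; open, the fingers measure 115 mm over their backs; the gripper's body (75 mm by 178 mm) begins 61 mm behind the grasp point.
Start: joints at [1.099, 0.423, 1.63, -0, 1.089, -0.019], TCP at [273.396, 562.014, 222.675] pointing down, gripper open.
Joint ranges: [-3, 3], [-0.9, 2.11], [0.09, 2.58], [-1.31, 4.45], [0.11, 2.69], [-2.54, 2.54]. Speed limits (rad/s): [2.39, 2.39, 3.01, 3.14, 3.14, 3.14].

INTERFACE

Orientations are given as a rotation vector (axis times angle).
In Python, from workcell import ctrl gives the robot as it stands.
- The arm moves only by the shell command python3 -m jog 'ROWS'. ROWS is JSON, a list of rows, each a list of 3 entries, a list of its own where there are three numbers: the opening, from 0 (shut) to 1 (fully open), then the shift along the tool's x, y, z in cm, then the turn, a rotation vector about the tool's x, y, z in rad. In form: [[claw, [dx, dy, dz], [wx, wy, wz]], ...]. A call has 1 to 8 rows; each row is the pose to reach, as a shift and turn from the pose commanded when the call began, along the tool's axes at that moment; what a row does not reach only later rows make up. A row lasts 1/10 s, in which the tool goes at most 50 mm and 8.59 degrees, less where a joint would pass 70% of its speed; a pose out of reach is approached as far as the arm can. A call with a gripper value outside its range is refused whole. The fingers move at their own pace and stop on an object; the grip force is fixed at half the most. Time passes only in rows, so rows that repeat a pose let the fingers close. It gives the time, the measured TCP pose, the force and the opening at its end, in the units of the state.
- ctrl.get_obs(): the state, without advancing time (a new reading comes with each control period).
- ctrl.get_image(name): name is "scene" or "side" or "wrist"; returns a dict with "color" (420x560x3 uint8, red, green, blue), "z_map" (420x560 float32, mm along the optical axis (not along the pixel's ray), 0 where there is no reading), "fx", "fy", "cx", "cy" (pixels), "dist_coeffs" ([k1, k2, p1, p2, k3] as OpenCV has them; the pictures are not rectified), "pose" (4x4, takes a point from camera to world coordinates). Camera axes: x right, y down, z forward; pixel columns grow to the right and rows downward; lengths in mm; the calibration is good to about 2 mm. A picture is of the moment at which its call begins.
- ctrl.close_job(): hands the job in, once; it reports no verdict.
The state is a dict: "t": time; "qpos": joint angles; "qvel": joint speeds; "joint_torque": joint torques, N m; "ee_pos": TCP position; "orientation": TCP orientation; "ft_force": force on the tool from outside, world axes, zero at the start; "moment": the same for the moment, N m; "width": finger opening in mm.
Only numpy, scipy, OpenCV 4.12 (cv2) and the standard library are available. Lean on these libraries where they do the work, as an engineer would, in place of code of your own. Each camera call takes 0.05 s, during which the arm holds its last target.

## Working session

There is one attempt and no reset: what is moved stays moved. The work goes in short steps, Python scripts to look and compute and a shell command to move; the robot and the scene stay as the last step left them, time stands still between calls to the robot, and variables do not carry over. Pictures are saved under pics/ and viewed, and the job is handed in when it is done.

```bash
mkdir -p pics; ls; python3 - <<'E'
from workcell import ctrl
import cv2
o=ctrl.get_obs()
for k,v in o.items(): print(k,v)
for n in ["scene","side","wrist"]:
    im=ctrl.get_image(n); cv2.imwrite(f"pics/{n}0.png",im["color"][:,:,::-1])
    print(n,im["fx"],im["cx"],im["cy"],im["dist_coeffs"],im["pose"].round(3).tolist() if hasattr(im["pose"],'round') else im["pose"])
E
```

```text
pics
t 0.0
qpos [ 1.09898440e+00  4.23827381e-01  1.63069890e+00 -2.78113864e-05
  1.08859824e+00 -1.89992145e-02]
qvel [2.96084875e-04 5.22432633e-04 5.37722972e-05 7.70051095e-04
 6.31908027e-04 2.29415234e-03]
joint_torque [-2.30196616e-03 -5.44618142e+01 -2.73659652e+01  6.42590644e-02
  2.27889681e-02 -1.45073718e-04]
ee_pos [273.16252109 561.51879776 221.90660871]
orientation [-1.54297232  0.35542589 -0.35487486]
ft_force [-0.44734128 -0.67779252 -0.45542775]
moment [-0.03092935 -0.00335035 -0.0057692 ]
width 88.05600619848893
scene 419.78163178429713 277.82098692296285 208.7363930299656 [0.04091859 0.         0.         0.         0.        ] [[0.308, 0.806, -0.505, 1186.003], [0.951, -0.257, 0.171, -182.662], [0.008, -0.533, -0.846, 1138.099], [0.0, 0.0, 0.0, 1.0]]
side 524.9297213257355 282.22072457596676 217.1019712710326 [-0.13730054  0.          0.          0.          0.        ] [[0.973, -0.18, 0.146, 326.01], [-0.232, -0.708, 0.667, -1082.671], [-0.017, -0.683, -0.73, 1299.371], [0.0, 0.0, 0.0, 1.0]]
wrist 298.2473057615147 278.1043556120734 205.61903715969532 [-0.05917976  0.          0.          0.          0.        ] [[0.439, 0.861, 0.258, 201.327], [0.899, -0.42, -0.127, 595.556], [-0.001, 0.287, -0.958, 383.839], [0.0, 0.0, 0.0, 1.0]]
```

View pics/scene0.png

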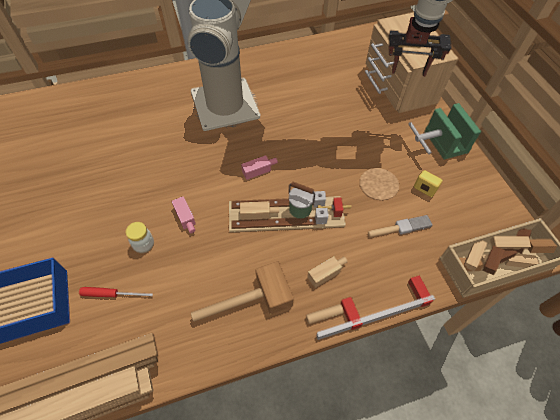

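View pics/side0.png

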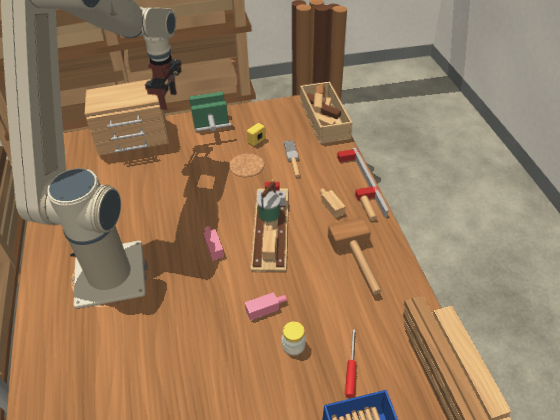

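View pics/wrist0.png

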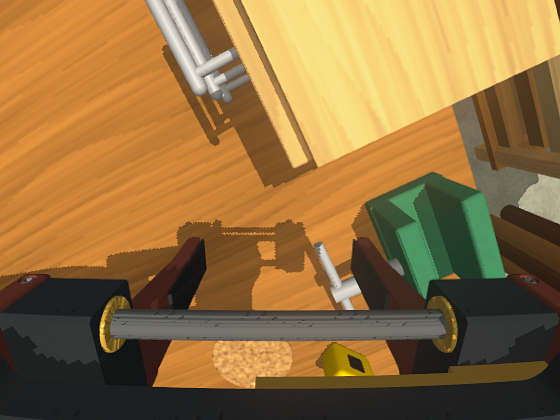

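Scene view: the jig is around (288,214), with the pine leg in it at (258,210), the pot at (302,200), the stop at (321,207) and the mat at (380,184). The leg-shaped things are the pine one in the jig (258,210), pink ones at (258,167) and (184,214), and the spare at (327,270). The one in the channel is the one meant. Next I'll enlarge and measure.

```bash
cat > h.py <<'E'
import numpy as np, cv2
from workcell import ctrl
def K(im): return np.array([[im["fx"],0,im["cx"]],[0,im["fy"],im["cy"]],[0,0,1.]])
def rays(im,uv):
    p=cv2.undistortPoints(np.asarray(uv,float).reshape(-1,1,2),K(im),np.asarray(im["dist_coeffs"],float)).reshape(-1,2)
    return np.c_[p,np.ones(len(p))]
def plane(im,uv,z):
    T=np.asarray(im["pose"]); d=rays(im,uv)@T[:3,:3].T; o=T[:3,3]
    return o+d*((z-o[2])/d[:,2])[:,None]
def cloud(im):
    h,w=im["z_map"].shape; u,v=np.meshgrid(np.arange(w),np.arange(h))
    r=rays(im,np.c_[u.ravel(),v.ravel()])*im["z_map"].reshape(-1,1)
    T=np.asarray(im["pose"]); return (r@T[:3,:3].T+T[:3,3]).reshape(h,w,3)
def crop(im,x0,y0,x1,y1,s,name):
    c=im["color"][y0:y1,x0:x1,::-1]; cv2.imwrite(name,cv2.resize(c,None,fx=s,fy=s,interpolation=cv2.INTER_CUBIC))
def hsv(im): return cv2.cvtColor(im["color"],cv2.COLOR_RGB2HSV)
E
python3 - <<'E'
from h import *
for n,b in (("scene",(215,160,415,240)),("side",(220,140,310,280))):
    im=ctrl.get_image(n); np.save(f"{n}.npy",im,allow_pickle=True)
    crop(im,*b,4,f"pics/{n}_crop.png")
    P=cloud(im); print(n,"table z",np.median(P[...,2][(abs(P[...,2])<25)]))
    H=hsv(im); x0,y0,x1,y1=b
    for nm,lo,hi in (("red",(0,150,80),(6,255,255)),("green",(60,90,20),(95,255,200))):
        m=cv2.inRange(H,lo,hi); m2=np.zeros_like(m); m2[y0:y1,x0:x1]=m[y0:y1,x0:x1]
        v,u=np.nonzero(m2); 
        if len(v): print(nm,len(v),u.mean(),v.mean(),np.median(P[v,u],0),P[v,u].min(0),P[v,u].max(0))
E
```

```text
scene table z 0.9265810628552344
red 154 337.8246753246753 206.9090909090909 [587.7256716  216.51147875  51.41080528] [530.32656226 200.5393275    0.80436617] [602.3257471  255.79666295  59.09514404]
side table z 1.5112006558132407
red 56 272.1607142857143 184.57142857142858 [580.49875991 215.52316943  51.93561572] [551.85310162 124.50828181  -6.52229252] [599.97480686 296.89511995 145.680602  ]
green 26 268.88461538461536 213.69230769230768 [533.90241166  75.70730708  58.71041949] [507.9141107   66.93529986  32.6833816 ] [568.50095336  99.06324724  85.67234374]
```

View pics/scene_crop.png

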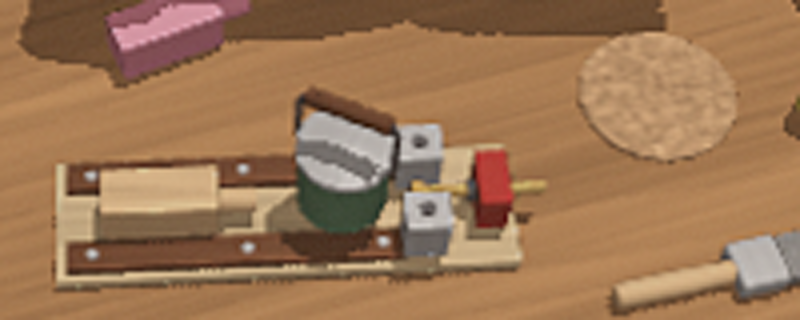

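View pics/side_crop.png

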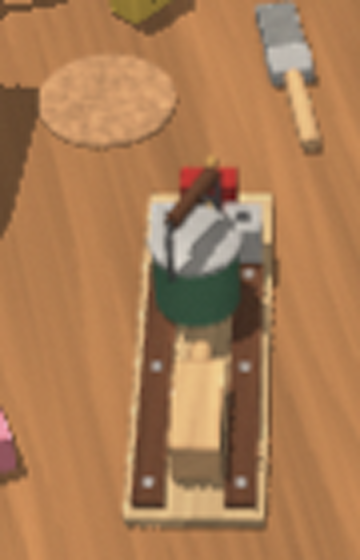

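```bash
python3 - <<'E'
from h import *
S={n:np.load(f"{n}.npy",allow_pickle=True).item() for n in("scene","side")}
cs=np.array([[57,163],[57,288],[521,268],[503,145]])/4+[215,160]
print("jig corners scene",plane(S["scene"],cs,12)[:,:2].round(1).tolist())
cs=np.array([[150,195],[273,195],[267,522],[125,520]])/4+[220,140]
print("jig corners side",plane(S["side"],cs,12)[:,:2].round(1).tolist())
# screws in rails(z20): 
cs=np.array([[90,176],[243,169],[92,254],[248,247],[384,241]])/4+[215,160]
print("screws scene",plane(S["scene"],cs,20)[:,:2].round(1).tolist())
cs=np.array([[148,482],[156,366],[241,482],[245,366],[249,273]])/4+[220,140]
print("screws side",plane(S["side"],cs,20)[:,:2].round(1).tolist())
for n,b in (("scene",(215,160,350,240)),("side",(220,140,310,280))):
    im=S[n];P=cloud(im);H=hsv(im);x0,y0,x1,y1=b
    reg=np.zeros(P.shape[:2],bool);reg[y0:y1,x0:x1]=1
    q=lambda lo,hi: reg&(P[...,2]>lo)&(P[...,2]<hi)
    for nm,lo,hi in (("bar",125,160),("lid",90,110),("52-56",46,60)):
        m=q(lo,hi)&(abs(P[...,0]-540)<80); n_,lab,st,c=cv2.connectedComponentsWithStats(m.astype(np.uint8),connectivity=4)
        for i in range(1,n_):
            if st[i,4]<12: continue
            p=P[lab==i]; r=cv2.minAreaRect(p[:,:2].astype(np.float32))
            print(n,nm,st[i].tolist(),"med",np.median(p,0).round(1),"rect",np.round(r[0],1),np.round(r[1],1),round(r[2],1))
# mat: sandy colour circle via depth-free hsv
for n,(u,v) in (("scene",(380,184)),("side",(247,165))):
    im=S[n]; print(n,hsv(im)[v-3:v+4,u-3:u+4].reshape(-1,3).mean(0),hsv(im)[v+25,u-3:u+4].mean(0))
cs=np.array([[578,90],[737,97],[658,31],[665,161]])/4+[215,160]
print("mat scene",plane(S["scene"],cs,4)[:,:2].round(1).tolist())
cs=np.array([[38,100],[177,100],[112,53],[104,147]])/4+[220,140]
print("mat side",plane(S["side"],cs,4)[:,:2].round(1).tolist())
E
```

```text
jig corners scene [[437.3, -93.9], [548.3, -122.5], [640.0, 222.9], [529.7, 253.7]]
jig corners side [[530.8, 249.8], [636.4, 222.6], [545.4, -127.6], [439.8, -99.2]]
screws scene [[462.5, -72.8], [492.9, 44.7], [532.0, -89.9], [562.6, 26.3], [589.4, 128.3]]
screws side [[463.6, -73.3], [494.1, 43.1], [533.7, -90.9], [564.4, 25.3], [591.9, 126.9]]
scene bar [289, 182, 26, 14, 135] med [544.2 108.  143.8] rect [541.4 107.4] [80.2 16.1] 47.7
scene lid [288, 188, 26, 20, 363] med [546.4 102.2  96. ] rect [545.9 103. ] [81.1 60.7] 53.5
scene 52-56 [314, 191, 12, 11, 96] med [537.1 175.6  56.3] rect [531.5 175.3] [34.3 36. ] 69.6
scene 52-56 [333, 197, 10, 15, 124] med [577.2 217.6  52.8] rect [575.1 218.2] [26.8 53.7] 70.0
scene 52-56 [240, 201, 29, 14, 350] med [511.3 -31.5  53.1] rect [510.1 -30.6] [86.6 44.6] 74.7
scene 52-56 [290, 208, 21, 7, 48] med [570.5  93.4  53. ] rect [564.9  98.7] [61.3 20.5] 67.9
scene 52-56 [315, 208, 13, 12, 120] med [594.8 155.   56.6] rect [592.7 157.2] [34.7 35. ] 75.6
side bar [261, 182, 14, 19, 90] med [538.9 101.3 143.6] rect [540.1 103.8] [73.6 19. 
[... 373 characters left out ...]
.6
side 52-56 [276, 191, 10, 10, 61] med [597.2 158.7  56.7] rect [593.7 157.6] [41.5 30.6] 76.4
side 52-56 [259, 211, 8, 6, 17] med [514.7  86.1  53.2] rect [514.3  88.7] [ 7.3 32.7] 33.5
side 52-56 [267, 212, 12, 6, 34] med [546.7  74.   53.1] rect [549.6  74.7] [39.  11.4] 12.5
side 52-56 [262, 231, 14, 24, 294] med [510.4 -36.3  52.2] rect [510.9 -33.8] [94.4 40.1] 75.5
scene [ 14.83673469 109.20408163 184.44897959] [ 14.28571429 129.85714286 177.42857143]
side [ 14.         123.79591837 204.93877551] [ 13.71428571 141.85714286 176.85714286]
mat scene [[492.9, 337.3], [539.5, 459.6], [456.8, 427.1], [579.3, 375.5]]
mat side [[456.0, 410.4], [582.2, 377.4], [536.0, 459.9], [504.0, 330.7]]
```

```bash
cat >> h.py <<'E'
from scipy.spatial.transform import Rotation as Rot
def go(pos,zdir):
    "shift cm and turn in tool axes; zdir = world direction (deg) of the jaw axis, sign picked nearest"
    o=ctrl.get_obs(); R=Rot.from_rotvec(o["orientation"]); M=R.as_matrix()
    best=None
    for a in (zdir,zdir+180):
        z=np.array([np.cos(np.radians(a)),np.sin(np.radians(a)),0]); y=np.array([0,0,-1.]); T=np.c_[np.cross(y,z),y,z]
        w=(R.inv()*Rot.from_matrix(T)).as_rotvec()
        print("jaw",a%360,"shift cm",(M.T@(np.array(pos)-o["ee_pos"])/10).round(2),"turn",w.round(3),"q",o["qpos"].round(2) if hasattr(o["qpos"],"round") else o["qpos"],"t",o["t"])
E
python3 - <<'E'
from h import *
o=ctrl.get_obs(); print(Rot.from_rotvec(o["orientation"]).as_matrix().round(3).tolist())
S={n:np.load(f"{n}.npy",allow_pickle=True).item() for n in("scene","side")}
for n in S:
    im=S[n];P=cloud(im);H=hsv(im)
    m=np.zeros(P.shape[:2],bool);m[165:240,215:350]=1
    m&=(P[...,2]>138)&(P[...,2]<160)&(abs(P[...,0]-540)<80)
    p=P[m][:,:2]; c=p.mean(0); w,V=np.linalg.eigh(np.cov(p.T)); d=V[:,1]; a=np.degrees(np.arctan2(d[1],d[0]))
    t=(p-c)@d; print(n,len(p),"bar c",c,"ang",a,"ext",t.min(),t.max(),"mid",c+d*(t.min()+t.max())/2)
    # neighbours near the mat
    g=(P[...,2]>15)&(P[...,2]<180)&(np.hypot(P[...,0]-518,P[...,1]-397)<200)&(P[...,1]>260)
    n_,lab,st,cc=cv2.connectedComponentsWithStats(g.astype(np.uint8))
    for i in range(1,n_):
        if st[i,4]>20: q=P[lab==i]; print("  near mat",st[i].tolist(),q.min(0).round(),q.max(0).round())
go((543,105,200),45)
E
```

```text
[[0.899, -0.0, 0.437], [-0.437, -0.001, 0.899], [-0.0, -1.0, -0.001]]
scene 115 bar c [542.77152851 107.09513626] ang 47.72606556579576 ext -36.68807032890551 35.133174556531706 mid [542.248558   106.51987366]
  near mat [415, 135, 16, 20, 93] [412. 563.  59.] [492. 580.  81.]
  near mat [414, 170, 28, 26, 434] [545. 495.  15.] [618. 560.  71.]
  near mat [369, 215, 61, 20, 496] [670. 283.  15.] [715. 479.  29.]
side 76 bar c [541.22413578 103.18290569] ang 47.43118783170991 ext -36.509518647780105 36.55392934276614 mid [541.23915714 103.19925916]
  near mat [210, 123, 21, 8, 72] [410. 555.  54.] [492. 585.  81.]
  near mat [247, 123, 19, 21, 292] [545. 486.  15.] [620. 557.  74.]
  near mat [284, 141, 15, 35, 236] [672. 277.  15.] [715. 479.  31.]
jaw 45 shift cm [ 44.24   2.25 -29.28] turn [0.001 0.333 0.   ] q [ 1.1   0.42  1.63 -0.    1.09 -0.02] t 0.25
jaw 225 shift cm [ 44.24   2.25 -29.28] turn [ 0.000e+00 -2.809e+00 -1.000e-03] q [ 1.1   0.42  1.63 -0.    1.09 -0.02] t 0.25
```

```bash
python3 - <<'E'
from h import *
go((543,104.5,222),-42.4)
E
```

```text
jaw 317.6 shift cm [ 44.26   0.05 -29.32] turn [1.000e-03 1.858e+00 1.000e-03] q [ 1.1   0.42  1.63 -0.    1.09 -0.02] t 0.25
jaw 137.6 shift cm [ 44.26   0.05 -29.32] turn [ 1.000e-03 -1.284e+00 -0.000e+00] q [ 1.1   0.42  1.63 -0.    1.09 -0.02] t 0.25
```

```bash
python3 -m jog '[[1,[4,0,-2.7],[0,0.12,0]],[1,[8,0,-5.4],[0,0.25,0]],[1,[12,0,-8],[0,0.38,0]],[1,[16,0,-10.7],[0,0.5,0]],[1,[20,0,-13.3],[0,0.63,0]],[1,[24,0,-16],[0,0.75,0]],[1,[28,0,-18.6],[0,0.88,0]],[1,[30,0,-20],[0,0.95,0]]]'; python3 - <<'E'
from h import *
go((543,104.5,222),-42.4)
E
```

```text
t: 1.05
ee_pos: [457.0, 248.1, 222.8]
orientation: [-1.281, 1.089, -1.09]
ft_force: [-0.7, 0.7, 0.1]
width: 87.6
jaw 317.6 shift cm [15.56  0.09  6.19] turn [-0.001  0.901  0.   ] q [ 0.47  0.27  1.86 -0.    1.01  0.31] t 1.05
jaw 137.6 shift cm [15.56  0.09  6.19] turn [ 0.00e+00 -2.24e+00  1.00e-03] q [ 0.47  0.27  1.86 -0.    1.01  0.31] t 1.05
```

```bash
python3 -m jog '[[1,[2.5,0,1],[0,0.13,0]],[1,[5,0,2],[0,0.26,0]],[1,[7.5,0,3],[0,0.39,0]],[1,[10,0,4],[0,0.52,0]],[1,[12.5,0,5],[0,0.65,0]],[1,[15.5,0,6.2],[0,0.78,0]],[1,[15.5,0,6.2],[0,0.9,0]],[1,[15.5,0,6.2],[0,0.9,0]]]'; python3 - <<'E'
from h import *
go((543,104.5,200),-42.4)
im=ctrl.get_image("wrist"); cv2.imwrite("pics/w1.png",im["color"][:,:,::-1])
P=cloud(im); m=(P[...,2]>138)&(P[...,2]<152)&(np.hypot(P[...,0]-543,P[...,1]-104)<60)
p=P[m][:,:2]; c=p.mean(0); w,V=np.linalg.eigh(np.cov(p.T)); d=V[:,1]; t=(p-c)@d;print(len(p),c,np.degrees(np.arctan2(d[1],d[0])),t.min(),t.max(),c+d*(t.min()+t.max())/2)
E
```

```text
t: 1.85
ee_pos: [543.0, 107.7, 222.5]
orientation: [-0.767, 1.727, -1.726]
ft_force: [-0.3, 0.9, -0.2]
width: 87.8
jaw 317.6 shift cm [0.23 2.25 0.22] turn [0.    0.005 0.   ] q [0.17 0.32 1.79 0.   1.03 0.91] t 1.85
jaw 137.6 shift cm [0.23 2.25 0.22] turn [ 0.    -3.136 -0.   ] q [0.17 0.32 1.79 0.   1.03 0.91] t 1.85
1322 [541.65204789 109.68747738] 47.87154458897017 -36.94596702186577 34.40115968533887 [540.79852583 108.74380838]
```

View pics/w1.png

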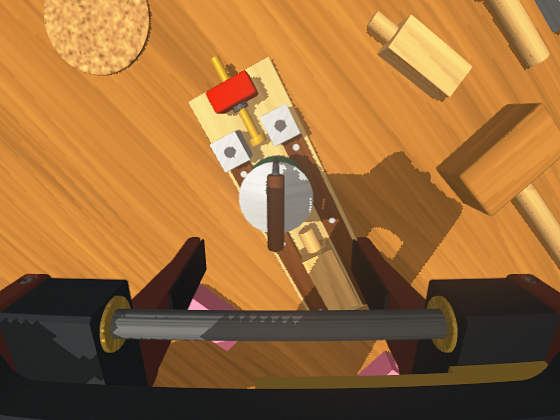

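The wrist view shows the bar running vertically at (276,212), centred between the fingers. The bar centre is about (542,106), and the three views agree within about 3 mm.

```bash
python3 - <<'E'
from h import *
go((542,106,119),-42.4)
E
```

```text
jaw 317.6 shift cm [ 0.2  10.35  0.1 ] turn [0.   0.01 0.  ] q [0.18 0.32 1.79 0.   1.03 0.91] t 1.9
jaw 137.6 shift cm [ 0.2  10.35  0.1 ] turn [ 0.000e+00 -3.132e+00 -1.000e-03] q [0.18 0.32 1.79 0.   1.03 0.91] t 1.9
```

```bash
python3 -m jog '[[1,[0.1,2,0],[0,0,0]],[1,[0.1,4,0],[0,0,0]],[1,[0.1,6,0],[0,0,0]],[1,[0.1,8,0],[0,0,0]],[1,[0.1,9.5,0],[0,0,0]],[1,[0.1,10.3,0],[0,0,0]],[1,[0.1,10.3,0],[0,0,0]],[0.4,[0.1,10.3,0],[0,0,0]]]'; python3 -m jog '[[0,[0,0,0],[0,0,0]],[0,[0,0,0],[0,0,0]],[0,[0,0,0],[0,0,0]],[0,[0,0,0],[0,0,0]],[0,[0,0,0],[0,0,0]],[0,[0,0,0],[0,0,0]]]'; python3 - <<'E'
from h import *
im=ctrl.get_image("side"); crop(im,200,100,340,220,5,"pics/s2.png")
E
```

```text
t: 2.7
ee_pos: [542.3, 108.1, 120.1]
orientation: [-0.77, 1.723, -1.724]
ft_force: [0.9, 1.4, 0.3]
width: 83.0
t: 3.3
ee_pos: [542.1, 107.7, 119.7]
orientation: [-0.769, 1.725, -1.725]
ft_force: [-0.3, 0.0, -0.6]
width: 35.1
```

View pics/s2.png

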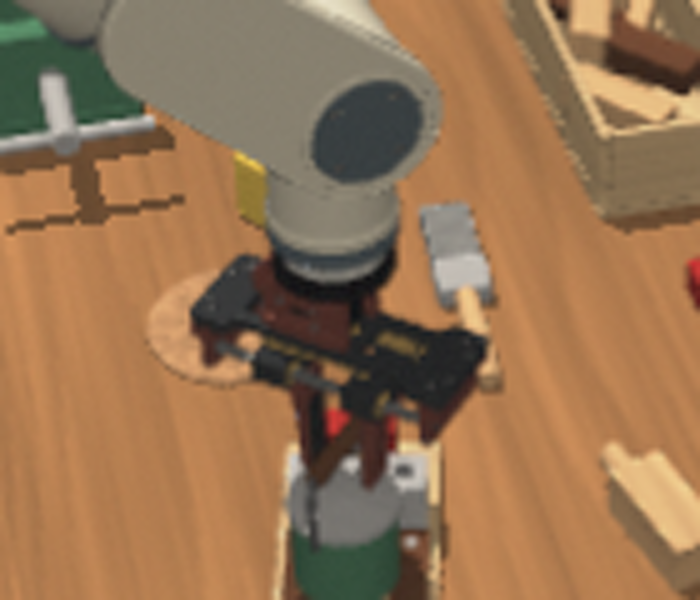

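The fingers straddle the bar at crop (345,445), which is where they should be. I'll close them fully.

```bash
python3 -m jog '[[0,[0,0,0],[0,0,0]],[0,[0,0,0],[0,0,0]],[0,[0,0,0],[0,0,0]],[0,[0,0,0],[0,0,0]],[0,[0,0,0],[0,0,0]],[0,[0,0,0],[0,0,0]]]'; python3 -m jog '[[0,[0,-0.3,0],[0,0,0]],[0,[0,-0.8,0],[0,0,0]],[0,[0,-1.5,0],[0,0,0]],[0,[0,-2.5,0],[0,0,0]],[0,[0,-3.5,0],[0,0,0]],[0,[0,-4.5,0],[0,0,0]],[0,[0,-5,0],[0,0,0]],[0,[0,-5,0],[0,0,0]]]'; python3 - <<'E'
from h import *
im=ctrl.get_image("side"); crop(im,200,100,340,220,5,"pics/s3.png")
im=ctrl.get_image("scene"); crop(im,230,120,400,240,4,"pics/c3.png")
go((518,397,169),-42.4)
E
```

```text
t: 3.95
ee_pos: [541.9, 107.7, 119.6]
orientation: [-0.769, 1.725, -1.725]
ft_force: [-1.6, 0.7, 0.8]
width: 14.2
t: 4.75
ee_pos: [542.7, 107.9, 170.9]
orientation: [-0.767, 1.724, -1.725]
ft_force: [-0.6, -0.1, -4.1]
width: 14.1
jaw 317.6 shift cm [-19.92   0.07 -21.11] turn [-0.     0.008  0.   ] q [ 0.17  0.39  1.83 -0.    0.92  0.91] t 4.85
jaw 137.6 shift cm [-19.92   0.07 -21.11] turn [ 0.    -3.134  0.   ] q [ 0.17  0.39  1.83 -0.    0.92  0.91] t 4.85
```

View pics/s3.png

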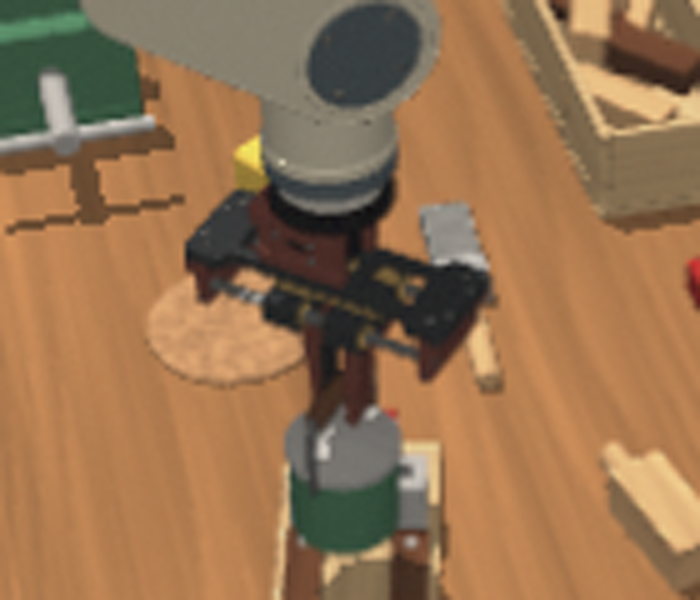

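View pics/c3.png

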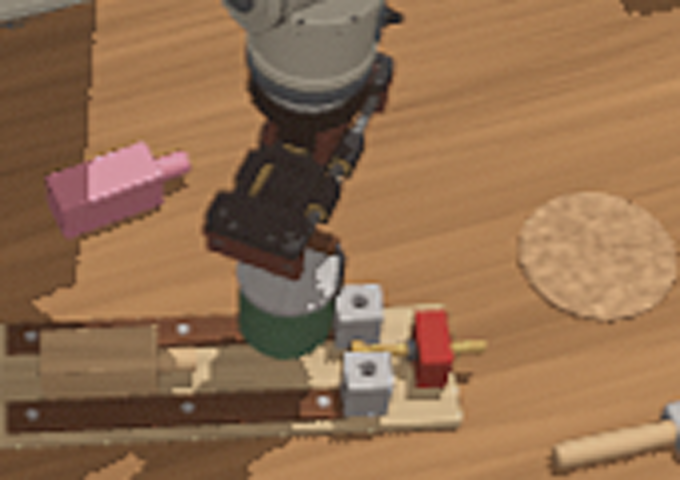

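The pot is clear of the stop by about 15 mm and hangs upright. Now I'll carry it to the mat.

```bash
python3 -m jog '[[0,[-0.4,-0.4,-0.4],[0,0,0]],[0,[-1.3,-0.8,-1.4],[0,0,0]],[0,[-3,-1,-3.2],[0,0,0]],[0,[-5,-1,-5.3],[0,0,0]],[0,[-7,-1,-7.4],[0,0,0]],[0,[-9,-1,-9.5],[0,0,0]],[0,[-11,-1,-11.7],[0,0,0]],[0,[-13,-1,-13.8],[0,0,0]]]'; python3 -m jog '[[0,[-2,0,-2.1],[0,0,0]],[0,[-3.9,0,-4.1],[0,0,0]],[0,[-5.3,0,-5.7],[0,0,0]],[0,[-6.3,0,-6.7],[0,0,0]],[0,[-6.8,0,-7.2],[0,0,0]],[0,[-6.9,0,-7.3],[0,0,0]],[0,[-6.9,0,-7.3],[0,0,0]],[0,[-6.9,0,-7.3],[0,0,0]]]'; python3 - <<'E'
from h import *
im=ctrl.get_image("side"); crop(im,190,80,330,200,5,"pics/s4.png")
im=ctrl.get_image("scene"); crop(im,310,90,480,220,4,"pics/c4.png")
go((518,397,104),-42.4)
E
```

```text
t: 5.65
ee_pos: [525.5, 298.9, 179.7]
orientation: [-0.77, 1.725, -1.724]
ft_force: [0.1, 0.4, -4.9]
width: 14.1
t: 6.45
ee_pos: [518.2, 395.8, 179.6]
orientation: [-0.769, 1.725, -1.726]
ft_force: [1.1, 0.2, -4.2]
width: 14.3
jaw 317.6 shift cm [-0.06  7.57 -0.1 ] turn [-0.     0.007  0.   ] q [ 0.63  0.51  1.6  -0.    1.03  1.37] t 6.55
jaw 137.6 shift cm [-0.06  7.57 -0.1 ] turn [ 0.    -3.135  0.   ] q [ 0.63  0.51  1.6  -0.    1.03  1.37] t 6.55
```

View pics/s4.png

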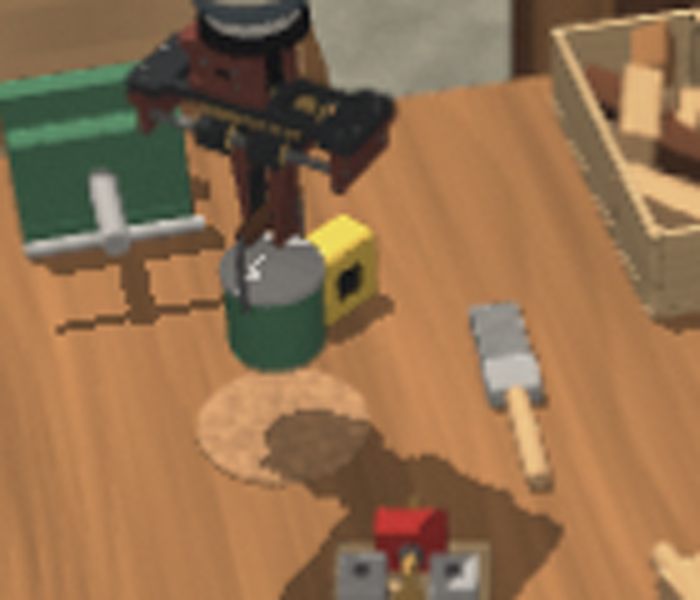

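View pics/c4.png

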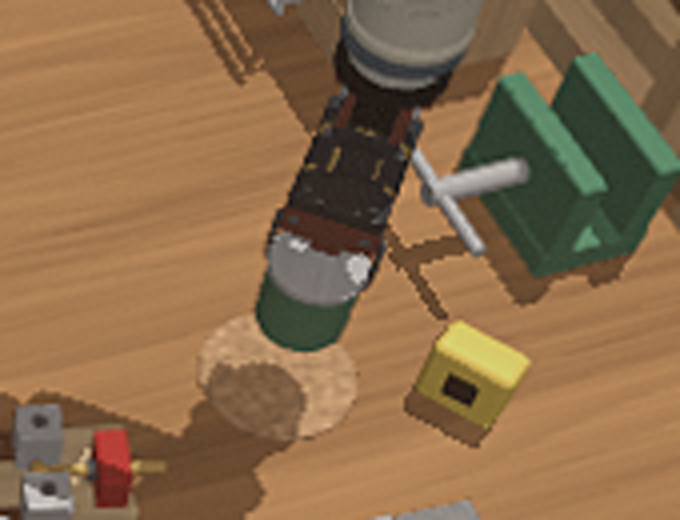

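```bash
python3 -m jog '[[0,[0,1.5,0],[0,0,0]],[0,[0,3,0],[0,0,0]],[0,[0,4.5,0],[0,0,0]],[0,[0,6,0],[0,0,0]],[0,[0,6.7,0],[0,0,0]],[0,[0,7.1,0],[0,0,0]],[0,[0,7.3,0],[0,0,0]],[0,[0,7.4,0],[0,0,0]]]'; python3 -m jog '[[0,[0,0.05,0],[0,0,0]],[0,[0,0.1,0],[0,0,0]],[0,[0,0.1,0],[0,0,0]]]'
```

```text
t: 7.35
ee_pos: [518.4, 397.0, 105.9]
orientation: [-0.768, 1.725, -1.724]
ft_force: [-0.5, -0.3, -3.0]
width: 14.2
t: 7.65
ee_pos: [518.3, 396.9, 105.1]
orientation: [-0.768, 1.725, -1.724]
ft_force: [-0.4, 0.2, -4.7]
width: 14.4
```

```bash
python3 -m jog '[[0,[0,0.07,0],[0,0,0]],[0,[0,0.12,0],[0,0,0]],[0,[0,0.12,0],[0,0,0]]]'; python3 -m jog '[[0,[0,0.04,0],[0,0,0]],[0,[0,0.07,0],[0,0,0]],[0,[0,0.07,0],[0,0,0]]]'
```

```text
t: 7.95
ee_pos: [518.3, 397.0, 103.8]
orientation: [-0.768, 1.725, -1.724]
ft_force: [-0.4, 0.4, -1.6]
width: 14.4
t: 8.25
ee_pos: [518.5, 397.3, 103.6]
orientation: [-0.768, 1.725, -1.724]
ft_force: [-1.9, 1.1, 6.5]
width: 14.3
```

Contact came at z 103.6, where it was predicted. Now I'll open.

```bash
python3 -m jog '[[0.3,[0,-0.1,0],[0,0,0]],[0.4,[0,-0.1,0],[0,0,0]],[0.5,[0,-0.1,0],[0,0,0]],[0.5,[0,-0.1,0],[0,0,0]],[0.5,[0,-0.1,0],[0,0,0]],[0.5,[0,-0.1,0],[0,0,0]]]'; python3 -m jog '[[0.5,[0,-1,0],[0,0,0]],[0.5,[0,-2.5,0],[0,0,0]],[0.5,[0,-5,0],[0,0,0]],[0.5,[0,-8,0],[0,0,0]],[0.5,[0,-10,0],[0,0,0]],[0.5,[0,-11,0],[0,0,0]]]';python3 - <<'E'
from h import *
im=ctrl.get_image("side"); crop(im,190,80,330,200,5,"pics/s5.png")
im=ctrl.get_image("scene"); crop(im,310,90,480,220,4,"pics/c5.png")
go((515,-30,220),-15)
E
```

```text
t: 8.85
ee_pos: [518.1, 396.7, 103.7]
orientation: [-0.769, 1.725, -1.725]
ft_force: [-0.1, -0.7, 0.5]
width: 44.0
t: 9.45
ee_pos: [519.2, 397.6, 217.6]
orientation: [-0.764, 1.724, -1.722]
ft_force: [-0.1, -0.4, 0.7]
width: 44.1
jaw 345 shift cm [32.06 -0.47 28.27] turn [-0.002 -0.47  -0.004] q [ 0.64  0.47  1.57 -0.    1.1   1.37] t 9.55
jaw 165 shift cm [32.06 -0.47 28.27] turn [ 5.000e-03  2.671e+00 -2.000e-03] q [ 0.64  0.47  1.57 -0.    1.1   1.37] t 9.55
```

View pics/s5.png

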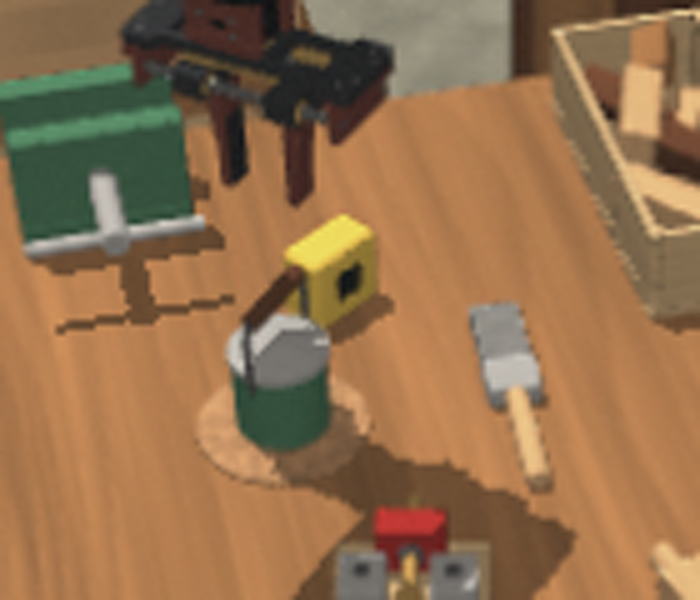

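View pics/c5.png

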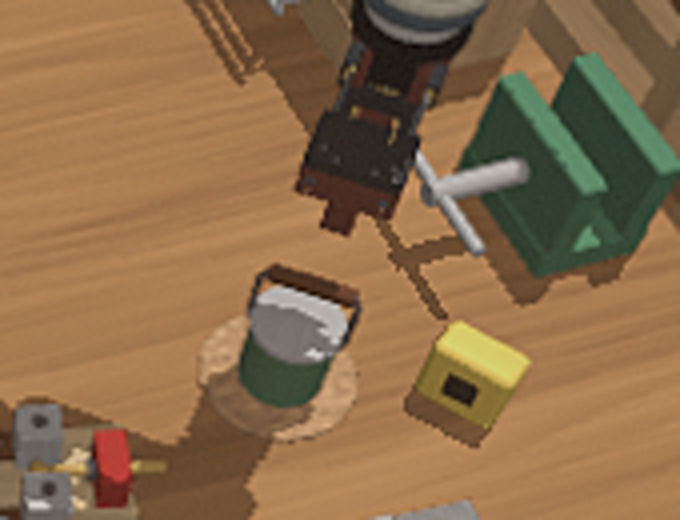

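The pot is released and upright, wholly inside the mat: foot around scene crop (287,380), mat centre (278,377). Now I'll go over the leg.

```bash
python3 -m jog '[[0.8,[4,0,3.5],[0,-0.06,0]],[0.8,[7.5,0,6.6],[0,-0.12,0]],[0.8,[11,0,9.7],[0,-0.18,0]],[0.8,[14.5,0,12.8],[0,-0.24,0]],[0.8,[18,0,15.9],[0,-0.3,0]],[0.8,[21.5,0,19],[0,-0.36,0]],[0.8,[25,0,22],[0,-0.42,0]],[0.8,[28.5,0,25],[0,-0.47,0]]]'; python3 - <<'E'
from h import *
go((509,-40,220),-14.7)
E
```

```text
t: 10.35
ee_pos: [512.5, 15.9, 212.9]
orientation: [-1.077, 1.399, -1.397]
ft_force: [0.7, 0.6, -0.7]
width: 70.4
jaw 345.3 shift cm [ 5.49 -0.71  1.09] turn [ 0.002 -0.003  0.   ] q [ 0.01  0.27  1.88 -0.    0.99  0.27] t 10.35
jaw 165.3 shift cm [ 5.49 -0.71  1.09] turn [-1.000e-03  3.139e+00  3.000e-03] q [ 0.01  0.27  1.88 -0.    0.99  0.27] t 10.35
```

```bash
python3 -m jog '[[0.8,[2,0,0.4],[0,0,0]],[0.8,[4,0,0.8],[0,0,0]],[0.8,[5.2,0,1],[0,0,0]],[0.8,[5.5,0,1],[0,0,0]],[0.8,[5.5,0,1],[0,0,0]]]'; python3 - <<'E'
from h import *
for n in("wrist","scene","side"):
    im=ctrl.get_image(n); 
    if n=="wrist": cv2.imwrite("pics/w6.png",im["color"][:,:,::-1])
    P=cloud(im); m=(P[...,2]>47)&(P[...,2]<57)&(np.hypot(P[...,0]-510,P[...,1]+32)<75)
    n_,lab,st,c=cv2.connectedComponentsWithStats(m.astype(np.uint8),connectivity=4)
    for i in range(1,n_):
        if st[i,4]<60: continue
        p=P[lab==i]; r=cv2.minAreaRect(p[:,:2].astype(np.float32)); print(n,st[i].tolist(),np.median(p,0).round(1),np.round(r[0],1),np.round(r[1],1),round(r[2],1))
go((509,-40,220),-14.7)
E
```

```text
t: 10.85
ee_pos: [508.7, -37.9, 213.4]
orientation: [-1.074, 1.401, -1.399]
ft_force: [-0.8, 0.7, 1.1]
width: 70.3
wrist [259, 142, 37, 80, 2877] [509.4 -28.3  51.7] [508.5 -30.6] [89.9 39.9] 75.8
scene [240, 201, 29, 14, 333] [511.3 -31.7  52.6] [509.9 -30.9] [86.4 44.7] 73.6
side [262, 231, 14, 23, 260] [510.2 -36.   52.5] [511.  -34.1] [93.8 40.1] 75.2
jaw 345.3 shift cm [ 0.27 -0.63  0.07] turn [ 0.    -0.004 -0.   ] q [-0.1   0.27  1.89  0.    0.99  0.16] t 11.0
jaw 165.3 shift cm [ 0.27 -0.63  0.07] turn [0.    3.137 0.   ] q [-0.1   0.27  1.89  0.    0.99  0.16] t 11.0
```

View pics/w6.png

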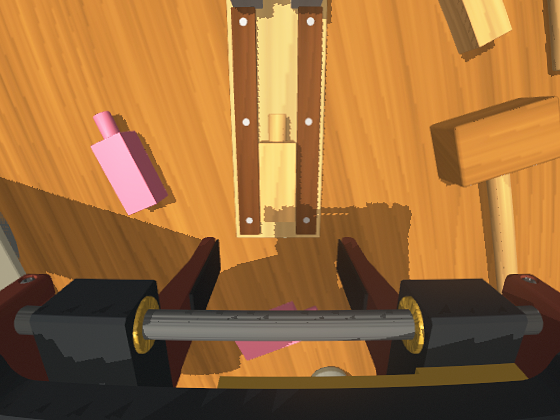

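The leg to grip is the pine one at (277,180). It measures 90x40 and lies along the channel, while the leg-shaped one at (130,165) is pink. I'll descend to TCP z of about 27.

```bash
python3 -m jog '[[0.8,[0.2,3,0],[0,0,0]],[0.8,[0.2,6,0],[0,0,0]],[0.8,[0.2,9.5,0],[0,0,0]],[0.8,[0.2,13,0],[0,0,0]],[0.8,[0.2,15.5,0],[0,0,0]],[0.8,[0.2,17.5,0],[0,0,0]],[0.8,[0.2,18.5,0],[0,0,0]],[0.8,[0.2,18.5,0],[0,0,0]]]'; python3 -m jog '[[0.5,[0,0,0],[0,0,0]],[0.4,[0,0,0],[0,0,0]],[0.3,[0,0,0],[0,0,0]],[0.3,[0,0,0],[0,0,0]],[0.3,[0,0,0],[0,0,0]]]'
```

```text
t: 11.8
ee_pos: [507.8, -39.3, 27.7]
orientation: [-1.076, 1.401, -1.398]
ft_force: [0.1, -0.4, 0.5]
width: 70.4
t: 12.3
ee_pos: [508.8, -40.0, 29.5]
orientation: [-1.073, 1.399, -1.4]
ft_force: [-1.2, 0.9, 6.6]
width: 39.5
```

```bash
python3 -m jog '[[0,[0,-0.1,0],[0,0,0]],[0,[0,-0.1,0],[0,0,0]],[0,[0,-0.1,0],[0,0,0]]]';  python3 - <<'E'
from h import *
im=ctrl.get_image("scene"); crop(im,210,150,370,250,4,"pics/c7.png")
o=ctrl.get_obs(); print(o["ee_pos"],o["ft_force"])
u=np.array([np.cos(np.radians(75.4)),np.sin(np.radians(75.4)),0])
M=Rot.from_rotvec(o["orientation"]).as_matrix(); print("u in tool",(M.T@u).round(4))
E
```

```text
t: 12.6
ee_pos: [508.4, -40.0, 29.7]
orientation: [-1.074, 1.4, -1.4]
ft_force: [-0.0, -0.0, -1.5]
width: 39.6
[508.33616366 -39.95637074  29.63706181] [-0.02232682 -0.52016241 -0.80060828]
u in tool [-1.     -0.     -0.0073]
```

View pics/c7.png

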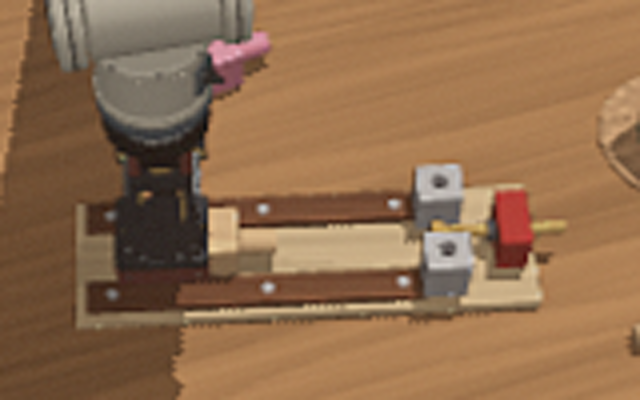

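```bash
python3 -m jog '[[0,[-0.7,0,0],[0,0,0]],[0,[-2,0,0],[0,0,0]],[0,[-3.5,0,0],[0,0,0]],[0,[-5,0,0],[0,0,0]],[0,[-6.5,0,0],[0,0,0]],[0,[-8,0,0],[0,0,0]],[0,[-8.8,0,0],[0,0,0]],[0,[-9,0,0],[0,0,0]]]';  python3 - <<'E'
from h import *
for n in("scene","side"):
    im=ctrl.get_image(n); crop(im,*((250,150,370,250) if n=="scene" else (210,130,330,230)),6,f"pics/{n}8.png")
    P=cloud(im); m=(P[...,2]>47)&(P[...,2]<57)&(np.hypot(P[...,0]-533,P[...,1]-56)<75)
E
```

```text
t: 13.45
ee_pos: [532.1, 48.2, 29.8]
orientation: [-1.074, 1.398, -1.398]
ft_force: [-0.3, 0.1, -1.2]
width: 40.0
```

View pics/scene8.png

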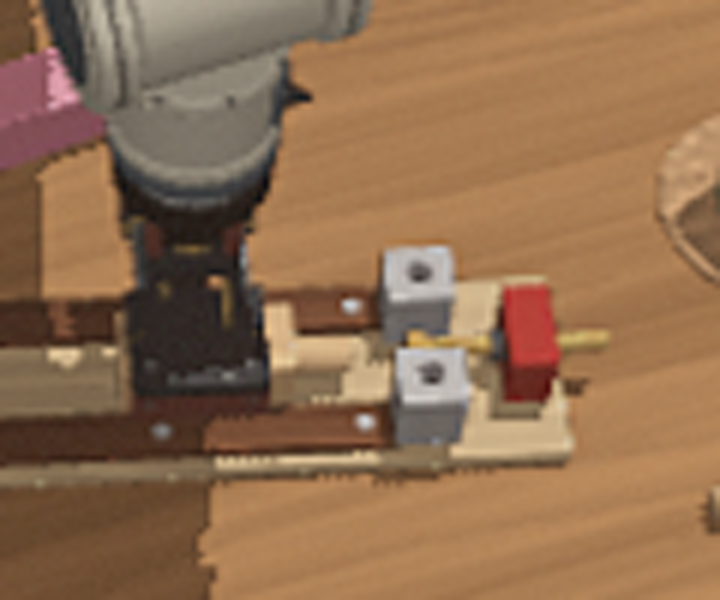

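View pics/side8.png

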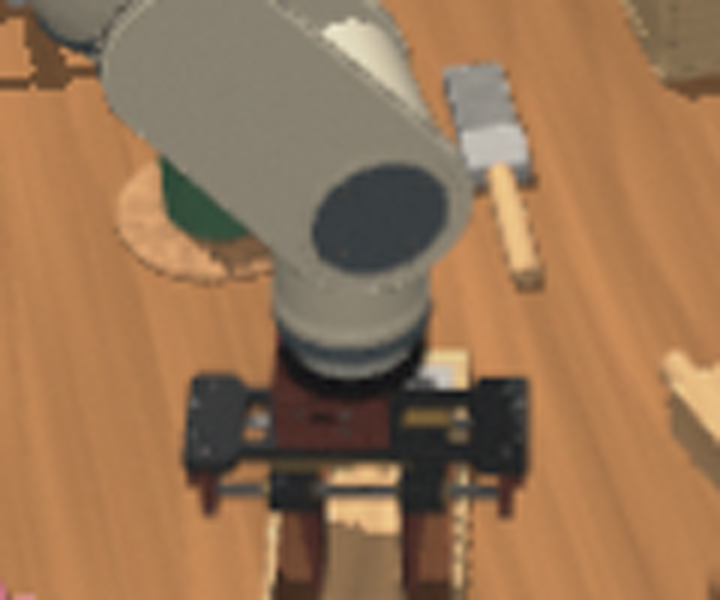

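The tenon, at (325,352) in the scene crop, lines up with the gap. I'll continue more gently.

```bash
python3 -m jog '[[0,[-0.5,0,0],[0,0,0]],[0,[-1.2,0,0],[0,0,0]],[0,[-1.9,0,0],[0,0,0]],[0,[-2.4,0,0],[0,0,0]],[0,[-2.7,0,0],[0,0,0]],[0,[-2.8,0,0],[0,0,0]],[0,[-2.8,0,0],[0,0,0]]]'; python3 -m jog '[[0,[-0.2,0,0],[0,0,0]],[0,[-0.4,0,0],[0,0,0]],[0,[-0.6,0,0],[0,0,0]],[0,[-0.8,0,0],[0,0,0]],[0,[-1,0,0],[0,0,0]],[0,[-1,0,0],[0,0,0]]]';  python3 -m jog '[[0,[-0.2,0,0],[0,0,0]],[0,[-0.4,0,0],[0,0,0]],[0,[-0.6,0,0],[0,0,0]],[0,[-0.7,0,0],[0,0,0]],[0,[-0.7,0,0],[0,0,0]]]';  python3 - <<'E'
from h import *
for n in("scene",):
    im=ctrl.get_image(n); crop(im,270,170,360,240,8,f"pics/{n}9.png")
E
```

```text
t: 14.25
ee_pos: [539.0, 74.1, 29.7]
orientation: [-1.074, 1.399, -1.399]
ft_force: [0.3, 0.4, -0.3]
width: 39.7
t: 14.85
ee_pos: [541.5, 83.7, 29.8]
orientation: [-1.074, 1.399, -1.399]
ft_force: [-0.4, -3.4, -0.4]
width: 39.8
t: 15.35
ee_pos: [543.4, 90.5, 29.7]
orientation: [-1.074, 1.399, -1.399]
ft_force: [-0.9, -5.0, 0.3]
width: 39.7
```

View pics/scene9.png

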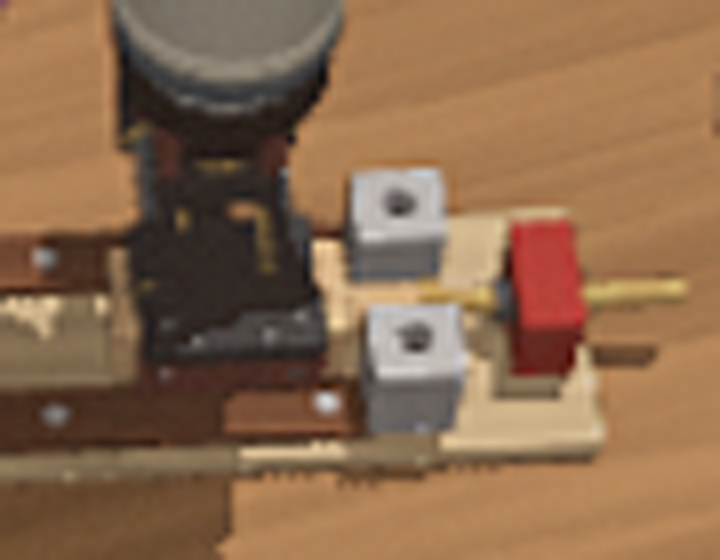

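```bash
python3 -m jog '[[0,[-0.1,0,0],[0,0,0]],[0,[-0.2,0,0],[0,0,0]],[0,[-0.3,0,0],[0,0,0]],[0,[-0.4,0,0],[0,0,0]],[0,[-0.4,0,0],[0,0,0]]]'; python3 -m jog '[[0,[-0.1,0,0],[0,0,0]],[0,[-0.2,0,0],[0,0,0]],[0,[-0.2,0,0],[0,0,0]],[0,[-0.2,0,0],[0,0,0]]]'; python3 -m jog '[[0,[-0.05,0,0],[0,0,0]],[0,[-0.1,0,0],[0,0,0]],[0,[-0.1,0,0],[0,0,0]],[0,[-0.1,0,0],[0,0,0]]]'
```

```text
t: 15.9
ee_pos: [544.3, 94.1, 29.7]
orientation: [-1.074, 1.399, -1.4]
ft_force: [-1.5, -6.5, 0.9]
width: 40.0
t: 16.3
ee_pos: [544.8, 95.9, 29.7]
orientation: [-1.075, 1.4, -1.4]
ft_force: [-0.6, -6.1, -0.1]
width: 39.8
t: 16.7
ee_pos: [545.0, 96.7, 29.7]
orientation: [-1.075, 1.4, -1.4]
ft_force: [-0.6, -7.5, -0.1]
width: 39.9
```

```bash
python3 -m jog '[[0,[-0.05,0,0],[0,0,0]],[0,[-0.1,0,0],[0,0,0]],[0,[-0.1,0,0],[0,0,0]],[0,[-0.1,0,0],[0,0,0]]]'; python3 -m jog '[[0,[-0.05,0,0],[0,0,0]],[0,[-0.1,0,0],[0,0,0]],[0,[-0.1,0,0],[0,0,0]],[0,[-0.1,0,0],[0,0,0]]]'
```

```text
t: 17.1
ee_pos: [545.0, 96.8, 29.7]
orientation: [-1.076, 1.399, -1.4]
ft_force: [-2.3, -14.8, 2.4]
width: 39.2
t: 17.5
ee_pos: [544.9, 96.9, 29.8]
orientation: [-1.078, 1.399, -1.401]
ft_force: [-2.4, -19.4, 3.8]
width: 39.7
```

The TCP has stopped at 141.7 mm of travel (142 expected), and the force rose from 7.5 to 19.5 N, so it looks home. I'll check by eye while holding.

```bash
python3 -m jog '[[0,[0,0,0],[0,0,0]],[0,[0,0,0],[0,0,0]],[0,[0,0,0],[0,0,0]],[0,[0,0,0],[0,0,0]],[0,[0,0,0],[0,0,0]]]'; python3 - <<'E'
from h import *
im=ctrl.get_image("wrist"); cv2.imwrite("pics/w10.png",im["color"][:,:,::-1])
P=cloud(im); 
im=ctrl.get_image("scene"); crop(im,270,160,410,240,5,"pics/c10.png")
E
```

```text
t: 18.0
ee_pos: [544.9, 96.9, 29.7]
orientation: [-1.078, 1.399, -1.401]
ft_force: [-1.3, -18.5, 4.1]
width: 39.9
```

View pics/w10.png

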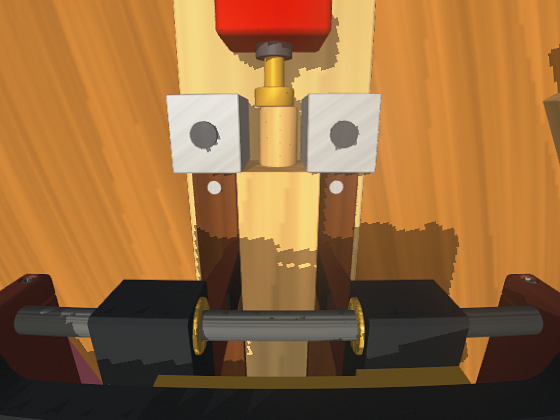

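View pics/c10.png

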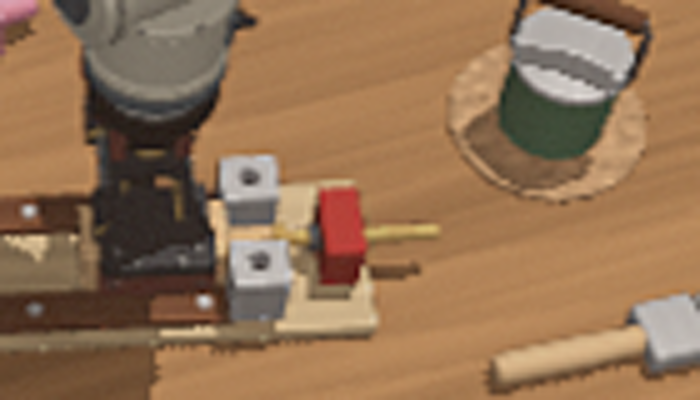

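```bash
python3 - <<'E'
import cv2
c=cv2.imread("pics/w10.png")[80:200,150:400]; cv2.imwrite("pics/w10z.png",cv2.resize(c,None,fx=3,fy=3,interpolation=2))
E
```

```text
(no output)
```

View pics/w10z.png

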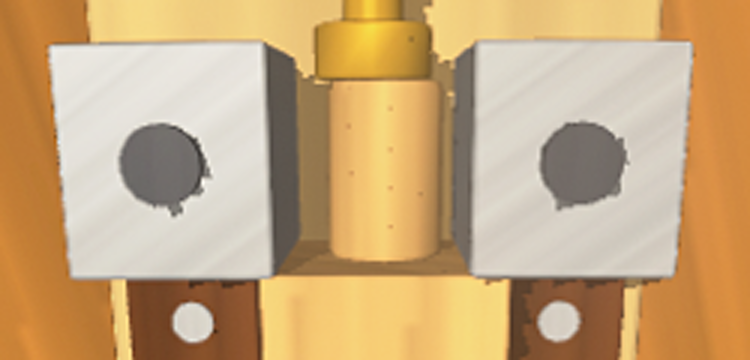

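The shoulder edge (y≈275 in the enlargement) is flush with both blocks' front faces, and the tenon is against the plunger pad. Handing in while holding.

```bash
python3 -c "
from workcell import ctrl
print(ctrl.close_job()); o=ctrl.get_obs(); print(o['t'],o['ee_pos'],o['ft_force'],o['width'])"
```

```text
the job is handed in; nothing more can be done
None
the job is handed in; nothing more can be done
```

The job is handed in at about 18 s of the 64 s allowed; close_job gives no verdict.

- **Pot:** I lifted it off the jig by its handle bar, set it down with light contact (about 6.5 N), and released it. It stands upright, wholly on the mat, and the last scene picture still shows it there.
- **Leg:** I gripped it across its width and slid it along the channel, slowing to 1–2 mm steps at the end. It stopped dead after 141.7 mm (142 mm expected). The force rose from 7.5 N to about 19 N, and the arm is still gripping and pressing at that force. In the wrist picture the shoulder is flush with both stop blocks and the tenon is on the plunger pad.
- **Other things:** I did not touch the other things on the bench. I made no separate before-and-after position check on them.
- **Disagreement:** The plywood base corners put the channel's centre line about 3 mm to one side of where the rail screws, stop blocks and leg put it. I used the latter, and the fit bore that out.

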